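# Clip a turntable platter onto its spindle

### The job

Lock the round platter of the small turntable onto its spindle: take the large open horseshoe clip by its upright grip and push it sideways, mouth first, into the groove of the spindle just above the platter until it is fully home, then let go and leave it lying flat on the platter. The smaller clip and the closed ring do not fit; leave them where they lie.

Things in the scene. Friction and masses are not known exactly. Their poses are not given: they have to be found in the camera images.
- large_clip: Large open dark steel clip, a flat horseshoe 6 mm thick, 62 mm wide, lying grip up. Slot 22 mm wide, opens to its +x, mouth flared to 38; legs end 31 mm ahead of the origin. Origin: underside, centre of the slot's round bottom (radius 11). z up. At the back an upright grip block 34 long (x), 12 thick (y), 32 high from the underside, centre at x = -45 mm: pinch it across y from above. 40 to 85 g.
- spindle_seat (a point): Point on the spindle axis at the platter's top face, z up. Fixed turntable: platter 140 mm across, top 26 mm above the bench. Spindle: neck (the groove) 16 mm diameter, 16 mm high above the platter; above it a head 30 mm diameter, 10 mm thick. The clip slides between platter and head from any side; home, its origin is within about 3 mm of this axis and it rests on the platter.
- small_clip: Bystander: smaller clip of the same kind, 40 mm wide, slot 10 mm wide (too narrow for the spindle), 6 mm thick, legs end 20 mm ahead of the origin, same 34 x 12 x 32 mm upright grip, centre at x = -35 mm. Origin and axes as on the large clip.
- closed_ring: Bystander: closed flat dark steel ring, 56 mm across with a 22 mm hole and no mouth, 6 mm thick, same upright grip, centre at x = -45 mm. Origin: centre of the ring, on the underside; z up.

How it is judged:
By the outcome, as a careful person would: the job done as asked, in the order asked, and still so for the second after the job is handed in, with the robot touching nothing.
It also fails if it takes over 48 s, if anything falls off the work surface, if the arm or the gripper's body presses on something with over 40 N, if the wrist force passes 120 N, or if a joint passes its speed limit or range.

### The arm

A 7-joint arm with a two-finger parallel gripper is mounted at the origin on a cart in front of the work surface, level with it; the furniture and walls round the work are solid. World frame = base frame: x ahead of the robot, y to its left, z up, the work surface at z = 0. Lengths are in mm, angles in rad, forces in N, time in s.
With the tool pointing down it reaches from about 400 to 925 mm from the base axis. Payload 4.1 kg.
Tool frame: the origin (TCP) lies midway between the tips of the shut fingers; the grasp point (between the pads) lies 19 mm behind it; z points along the fingers, y is the line along which they close (so a half turn about z gives the same grasp; the last joint's range is limited). The gripper opens to 85 mm and grips with 20 to 120 N. Pads are 22 mm wide; open, the fingers measure 114 mm over their backs; the gripper's body (76 mm by 85 mm) begins 54 mm behind the grasp point. The pads swing forward as they close: fully open they stand 13 mm farther back than shut.
Start: joints at [-1.202, 0.398, 0.045, 1.537, -0.019, 1.207, -0.051], TCP at [293.087, 580.213, 209.847] pointing down, gripper open.
Joint ranges: [-2.82, 2.82], [-0.49, 2.23], [-1.37, 1.46], [0, 2.46], [-1.36, 4.5], [0.23, 2], [-2.94, 2.94]. Speed limits (rad/s): [2.57, 2.57, 3.14, 3.14, 3.14, 3.14, 3.14].

### API

Orientations are given as a unit quaternion [w, x, y, z].
In Python, from workcell import bot gives the robot as it stands.
- The arm moves only by the tool apply_moves, never from a script. Its arguments are lists of equal length, an entry for each row: "offset": the shift along the tool's x, y, z in cm, a list of three; "angular": the turn, a rotation vector about the tool's x, y, z in rad, a list of three. A call has 1 to 5 rows; each row is the pose to reach, as a shift and turn from the pose commanded when the call began, along the tool's axes at that moment; what a row does not reach only later rows make up. A row lasts 1/8 s, in which the tool goes at most 62.5 mm and 10.7 degrees, less where a joint would pass 70% of its speed; a pose out of reach is approached as far as the arm can. A call with a gripper value outside its range is refused whole. "gripper" is the closure in counts, from 0 (fully open) to 255 (shut), set as the call begins (left out, the last holds). The fingers move at their own pace and stop on an object; "force" is the grip in N (left out, the last holds). Time passes only in rows, so rows that repeat a pose let the fingers close. It gives the time, the measured TCP pose, the force, the opening and the grip force at its end, in the units of the state.
- bot.observe(): the state, without advancing time (a new reading comes with each control period).
- bot.camera(name): name is "scene" or "top"; returns the picture (384x512x3 uint8, red, green, blue); there is no depth.
- bot.calibration(name): a dict with "vfov" (degrees; the focal length in pixels is half the picture's height over the tangent of half this angle, whatever the lens; pixels are square), "cx", "cy" (the principal point, pixels), "R" (3x3) and "t" (3): a world point X has camera coordinates R X + t. Camera axes: x right, y down, z forward; pixel columns grow to the right and rows downward; lengths in mm; the calibration is good to about 2 mm. A picture is of the moment at which its call begins. calibration takes no time and is no camera call.
- bot.job_done(): hands the job in; it is judged then, once.
The state is a dict: "time": time; "joint_positions": joint angles; "joint_vel": joint speeds; "joint_efforts": joint torques, N m; "tool_pos": TCP position; "tool_rot": TCP orientation; "contact_force": force on the tool from outside, world axes, zero at the start; "ft_torque": the same for the moment, N m; "opening": opening from 0.0 (shut) to 1.0 (fully open); "gripper_force": force on a finger pad.
Only numpy, scipy, OpenCV 4.12 (cv2) and the standard library are available. Lean on these libraries where they do the work, as an engineer would, in place of code of your own. Each camera call takes 0.05 s, during which the arm holds its last target. There are 200 camera calls.

## Working session

There is one attempt and no reset: what is moved stays moved. The work goes in short steps, Python scripts to look and compute and a tool call to move; the robot and the scene stay as the last step left them, time stands still between calls to the robot, and variables do not carry over. Pictures are saved under pics/ and viewed, at most 10 in all, crops included, and the job is handed in when it is done.

Besides the shell and the picture viewer there is one more tool, called after "Call:" as a command line: name --argument value ..., lists and objects as JSON in quotes. apply_moves: Moves the arm, as the interface text tells. Its arguments: {"type":"object","properties":{"offset":{"type":"array"},"angular":{"type":"array"},"gripper":{"type":"number"},"force":{"type":"number"}},"required":["offset","angular"]}

```bash
mkdir -p pics; python3 - <<'E'
from workcell import bot
import cv2,numpy as np
for n in("scene","top"):
    im=bot.camera(n);cv2.imwrite(f"pics/{n}0.png",im[:,:,::-1])
    c=bot.calibration(n);print(n,c)
print(bot.observe())
E
```

```text
scene {'vfov': 45.478574159785154, 'cx': 252.7238694645244, 'cy': 188.28428758348286, 'R': array([[-0.66813629, -0.7440381 , -0.00109393],
       [-0.26984734,  0.24368895, -0.93155682],
       [ 0.69338035, -0.62211172, -0.36359413]]), 't': array([326.27793886, 248.55415292, 463.57501713])}
top {'vfov': 54.219358772736804, 'cx': 253.89294428625672, 'cy': 194.15880203997062, 'R': array([[-2.83440908e-02, -9.99585393e-01, -5.06502265e-03],
       [-9.83231388e-01,  2.87928215e-02, -1.80075013e-01],
       [ 1.80146189e-01, -1.23973258e-04, -9.83639840e-01]]), 't': array([-76.85813791, 600.51611451, 805.29292837])}
{'time': 0.1, 'joint_positions': array([-1.20197664,  0.39908056,  0.04503073,  1.53777338, -0.01867399,
        1.20686961, -0.05069486]), 'joint_vel': array([-1.66824003e-04, -2.19508362e-03, -8.10845574e-05, -2.84361638e-03,
       -7.64102140e-04, -2.32070327e-03,  2.77575292e-04]), 'joint_efforts': array([ 3.27699847e-03, -4.76269734e+01,  1.36974502e+00, -2.54948115e+01,
        1.19574877e-02,  5.07299323e-03,  6.84206611e-06]), 'tool_pos': array([292.8242415 , 579.62811153, 208.88285744]), 'tool_rot': array([-1.29509282e-04,  2.31718722e-01,  9.72782454e-01, -8.45203834e-04]), 'contact_force': array([-1.13853512,  0.52575783,  1.15477073]), 'ft_torque': array([-0.00541575,  0.01078393,  0.00070353]), 'gripper_force': 0.0, 'opening': 0.998367703180418}
```

View pics/scene0.png

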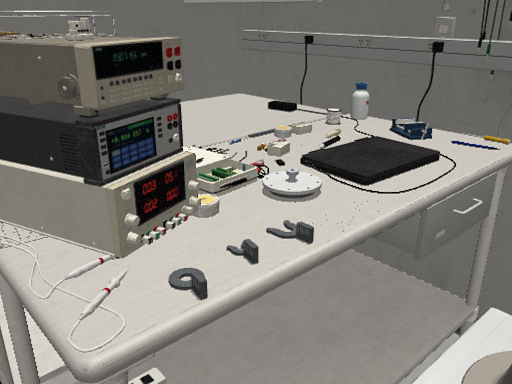

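View pics/top0.png

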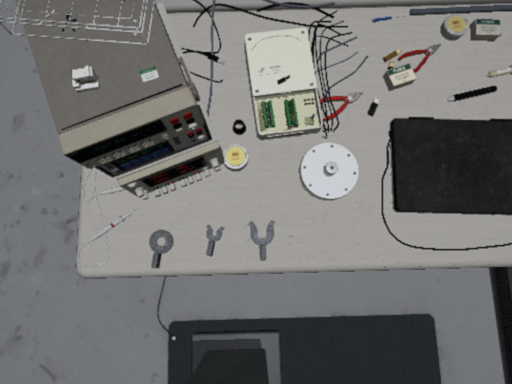

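```bash
cat > h.py <<'E'
import numpy as np,cv2
from workcell import bot
def ray(n,uv,z):
    c=bot.calibration(n);f=192/np.tan(np.radians(c['vfov']/2))
    R,t=np.array(c['R']),np.array(c['t']);o=-R.T@t
    d=R.T@np.array([(uv[0]-c['cx'])/f,(uv[1]-c['cy'])/f,1]);return o+d*(z-o[2])/d[2]
def proj(n,X):
    c=bot.calibration(n);f=192/np.tan(np.radians(c['vfov']/2))
    p=c['R']@np.array(X,float)+c['t'];return p[:2]/p[2]*f+[c['cx'],c['cy']]
E
python3 - <<'E'
from h import *
t=cv2.imread('pics/top0.png');s=cv2.imread('pics/scene0.png')
def blob(im,x0,y0,x1,y1,th):
    g=cv2.cvtColor(im,cv2.COLOR_BGR2GRAY)[y0:y1,x0:x1]
    m=(g<th).astype('uint8');n,l,st,c=cv2.connectedComponentsWithStats(m)
    i=1+np.argmax(st[1:,4]);return st[i],c[i]+[x0,y0]
print('clip',blob(t,240,210,290,263,110))
g=cv2.cvtColor(t,cv2.COLOR_BGR2HSV)
m=((g[:,:,2]>175)).astype('uint8');cs=[c for c in cv2.findContours(m[135:205,292:368],0,1)[0] if cv2.contourArea(c)>800]
for c in cs:
    e=cv2.fitEllipse(cv2.convexHull(c)); u=np.array(e[0])+[292,135];print(e,u,ray('top',u,26))
for u in((331.5,169),(330,170.5)):print(ray('top',u,52),ray('top',u,26))
a=cv2.resize(t[205:270,230:295],None,fx=8,fy=8,interpolation=2)
b=cv2.resize(t[135:205,295:365],None,fx=8,fy=8,interpolation=2)[:520]
cv2.imwrite('pics/a.png',np.hstack([a[:,:400],b[:,80:480]]))
s2=np.hstack([cv2.resize(s[210:250,260:320],None,fx=6,fy=6,interpolation=2),cv2.resize(s[160:200,257:327],None,fx=6,fy=6,interpolation=2)])
cv2.imwrite('pics/b.png',s2)
E
```

```text
clip (array([  9,  11,  25,  40, 304], dtype=int32), array([261.71052632, 238.71381579]))
((37.49162673950195, 35.076438903808594), (55.30540466308594, 58.0761604309082), 116.99642181396484) [329.49162674 170.0764389 ] [ 656.53957647 -276.7308545    26.        ]
[ 652.62404839 -276.12218894   52.        ] [ 659.04615772 -281.70647976   26.        ]
[ 649.1465541  -272.40829618   52.        ] [ 655.46202539 -277.87869977   26.        ]
```

View pics/a.png

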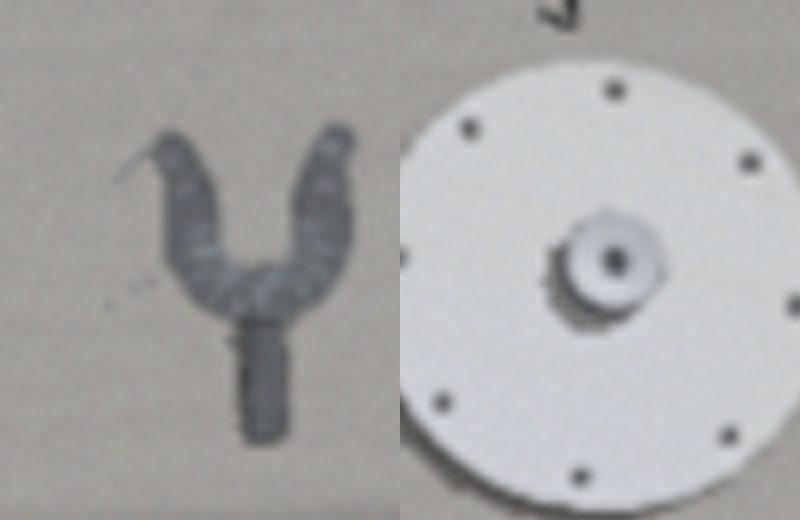

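View pics/b.png

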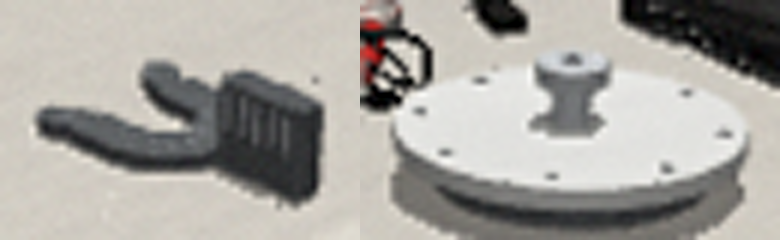

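```bash
python3 - <<'E'
from h import *
c=bot.calibration('top');print('cam',-c['R'].T@c['t'])
P=lambda x,y:(230+x/8-.5+.06,205+y/8-.44)
for k,(p,z) in dict(tipL=((172,132),6),tipR=((340,128),6),sl=((217,200),6),sr=((293,200),6),bot=((258,268),6),gtopback=((265,440),32),gback0=((265,440),0),gfront=((260,318),32),gL=((238,385),32),gR=((290,385),32),outL=((166,230),6),outR=((352,230),6)).items(): print(k,ray('top',P(*p),z).round(1))
print('head',ray('top',(331.4,167.3),52).round(1))
# two-view: scene head top hole
def tri(u,v):
    A=[ray('top',u,z) for z in(0,100)];B=[ray('scene',v,z) for z in(0,100)]
    d,e=A[1]-A[0],B[1]-B[0];s=np.linalg.lstsq(np.c_[d,-e],B[0]-A[0],rcond=None)[0];return A[0]+d*s[0],B[0]+e*s[1]
S=lambda x,y,x0,y0:(x0+x/6-.4,y0+y/6-.4)
print('head tri',tri((331.4,167.3),S(573-360,60,257,160)))
print('scene head',ray('scene',S(573-360,60,257,160),52))
for k,(p,z) in dict(tip1=((45,120),6),tip2=((160,72),6),gtopfront=((228,77),32),gtopback=((312,103),32)).items():print(k,ray('scene',S(*p,260,210),z).round(1))
o=bot.observe();from scipy.spatial.transform import Rotation as Ro
print(Ro.from_quat(np.roll(o['tool_rot'],-1)).as_matrix().round(3))
E
```

```text
cam [443.19736724 -94.01699048 899.86686616]
tipL [541.7 -85.5   6. ]
tipR [ 541.5 -135.7    6. ]
sl [521.  -98.3   6. ]
sr [ 520.4 -121.     6. ]
bot [ 500.5 -109.9    6. ]
gtopback [ 450.1 -109.9   32. ]
gback0 [ 450.3 -110.4    0. ]
gfront [ 484.6 -109.6   32. ]
gL [ 465.8 -102.7   32. ]
gR [ 465.3 -117.5   32. ]
outL [512.6 -82.9   6. ]
outR [ 511.  -138.2    6. ]
head [ 656.7 -276.2   52. ]
head tri (array([ 656.91483054, -276.34402576,   51.12813589]), array([ 657.46891647, -275.84401034,   51.16024413]))
scene head [ 655.80082787 -274.049463     52.        ]
tip1 [534.7 -78.8   6. ]
tip2 [ 534.9 -131.8    6. ]
gtopfront [ 480.7 -105.2   32. ]
gtopback [ 451.2 -110.7   32. ]
[[-0.893  0.451 -0.001]
 [ 0.451  0.893 -0.002]
 [-0.    -0.002 -1.   ]]
```

Call:
apply_moves --offset '[[-3.5,-4.4,0],[-7.2,-8.8,0],[-11,-13.3,0],[-15,-17.8,0],[-19,-22.3,0]]' --angular '[[0,0,-0.09],[0,0,-0.19],[0,0,-0.28],[0,0,-0.37],[0,0,-0.468]]' --gripper 0 --force 60

```text
time: 0.72
tool_pos: [362.3, 293.3, 209.6]
tool_rot: [0.0, -0.002, 1.0, -0.0]
contact_force: [0.4, 0.7, -0.3]
opening: 0.997
gripper_force: 0.0
```

Call:
apply_moves --offset '[[-1.5,-5.8,0],[-3,-11.6,0],[-4.5,-17.4,0],[-6.0,-23.2,0],[-7.5,-29,0.5]]' --angular '[[0,0,0],[0,0,0],[0,0,0],[0,0,0],[0,0,0]]'

```text
time: 1.35
tool_pos: [437.5, 3.7, 205.0]
tool_rot: [0.001, -0.0, 1.0, 0.0]
contact_force: [1.2, 0.3, 0.2]
opening: 1.001
gripper_force: 0.0
```

Call:
apply_moves --offset '[[-1.5,-5.5,3],[-3,-11.5,6],[-3,-11.5,10],[-3,-11.5,12],[-3,-11.5,12]]' --angular '[[0,0,0],[0,0,0],[0,0,0],[0,0,0],[0,0,0]]'

```text
time: 1.98
tool_pos: [465.4, -109.4, 83.2]
tool_rot: [-0.002, 0.0, 1.0, -0.0]
contact_force: [0.4, -0.1, 0.4]
opening: 1.001
gripper_force: 0.0
```

```bash
python3 - <<'E'
from h import *
o=bot.observe();print(o['time'],o['tool_pos'],o['tool_rot'],o['joint_positions'])
t=bot.camera('top');s=bot.camera('scene')
a=cv2.resize(t[190:280,210:310],None,fx=4,fy=4);b=cv2.resize(s[150:250,220:320],None,fx=3.6,fy=3.6)
cv2.imwrite('pics/c.png',np.hstack([a,b])[:,:,::-1])
E
```

```text
1.975 [ 465.39197673 -109.44486965   83.20039732] [-2.24880757e-03  1.50220733e-04  9.99997460e-01 -2.51738291e-05] [-0.32789103  0.27738994  0.54437079  2.07974674 -0.19095723  0.83649992
  1.89930953]
```

View pics/c.png

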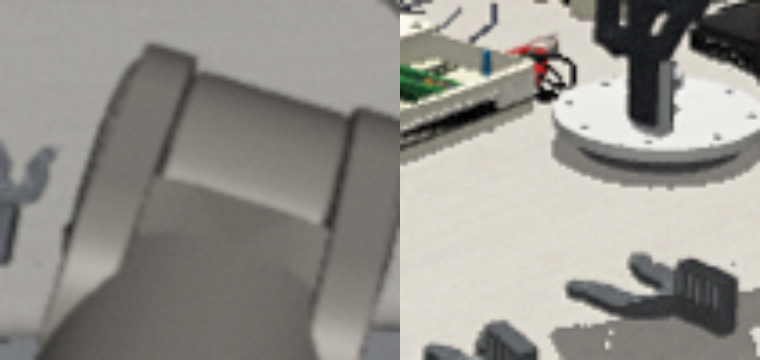

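Call:
apply_moves --offset '[[-0.1,0,3],[-0.1,0,6],[-0.1,0,7.4],[-0.1,0,7.8],[-0.1,0,7.8]]' --angular '[[0,0,0],[0,0,0],[0,0,0],[0,0,0],[0,0,0]]'

```text
time: 2.7
tool_pos: [469.1, -109.6, 7.6]
tool_rot: [0.001, -0.0, 1.0, 0.0]
contact_force: [0.3, -0.2, 1.5]
opening: 0.998
gripper_force: 0.0
```

Call:
apply_moves --offset '[[0,0,0],[0,0,0],[0,0,0],[0,0,0],[0,0,0]]' --angular '[[0,0,0],[0,0,0],[0,0,0],[0,0,0],[0,0,0]]' --gripper 255 --force 60

```text
time: 3.32
tool_pos: [468.4, -109.4, 7.1]
tool_rot: [0.0, -0.0, 1.0, 0.0]
contact_force: [-1.0, 1.2, 3.9]
opening: 0.106
gripper_force: 58.7
```

Call:
apply_moves --offset '[[0,0,0],[0,0,0],[0,0,0],[0,0,0],[0,0,0]]' --angular '[[0,0,0],[0,0,0],[0,0,0],[0,0,0],[0,0,0]]'

```text
time: 3.95
tool_pos: [468.4, -109.5, 7.1]
tool_rot: [0.0, -0.0, 1.0, 0.0]
contact_force: [-0.8, 0.5, 5.8]
opening: 0.108
gripper_force: 58.9
```

Call:
apply_moves --offset '[[0,0,-3],[0,0,-6],[-1.5,-3,-7],[-3,-6,-7],[-4.5,-9,-7]]' --angular '[[0,0,0],[0,0,0],[0,0,0],[0,0,0],[0,0,0]]'

```text
time: 4.58
tool_pos: [513.6, -200.1, 76.6]
tool_rot: [0.0, -0.0, 1.0, 0.0]
contact_force: [0.8, 0.4, -1.2]
opening: 0.106
gripper_force: 58.8
```

Call:
apply_moves --offset '[[-2,-3,0],[-3.5,-6,0],[-4.3,-7.6,0],[-4.3,-7.6,0],[-4.3,-7.6,0]]' --angular '[[0,0,0],[0,0,0],[0,0,0],[0,0,0],[0,0,0]]'

```text
time: 5.2
tool_pos: [555.7, -273.8, 76.3]
tool_rot: [-0.001, -0.001, 1.0, 0.001]
contact_force: [0.9, 1.1, -0.5]
opening: 0.105
gripper_force: 58.8
```

```bash
python3 - <<'E'
from h import *
o=bot.observe();print(o['time'],o['tool_pos'],o['tool_rot'],o['contact_force'],o['opening'])
t=bot.camera('top');s=bot.camera('scene')
a=cv2.resize(t[130:220,280:380],None,fx=4,fy=4);b=cv2.resize(s[120:210,240:340],None,fx=4,fy=4)
cv2.imwrite('pics/d.png',np.hstack([a,b])[:,:,::-1])
E
```

```text
5.2 [ 555.68869483 -273.78143897   76.31899354] [-5.94692259e-04 -6.03649041e-04  9.99999227e-01  9.10190391e-04] [ 0.91363893  1.14006571 -0.48782077] 0.10454467469640275
```

View pics/d.png

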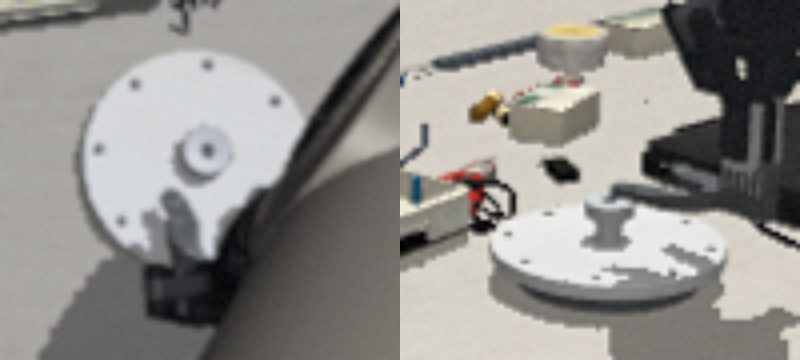

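```bash
python3 - <<'E'
from h import *
print(ray('top',(280+171/4-.4,130+193/4-.4),75), ray('top',(280+172/4-.4,130+187/4-.4),75))
print('head',ray('top',(280+207/4-.4,130+151/4-.4),52))
print('pred tip',proj('top',[555.7+43.5+31,-273.8+25,75]))
E
```

```text
[ 627.07230505 -249.26492674   75.        ] [ 630.51484503 -250.03939596   75.        ]
head [ 656.57909752 -276.03274331   52.        ]
pred tip [322.05877041 176.50202344]
```

Call:
apply_moves --offset '[[0,-0.22,1.5],[0,-0.22,3],[0,-0.22,3.9],[0,-0.22,3.9],[0,-0.22,3.9]]' --angular '[[0,0,0],[0,0,0],[0,0,0],[0,0,0],[0,0,0]]'

```text
time: 5.92
tool_pos: [556.5, -277.9, 37.9]
tool_rot: [0.0, -0.0, 1.0, -0.0]
contact_force: [-0.0, 0.1, -0.2]
opening: 0.105
gripper_force: 58.8
```

```bash
python3 - <<'E'
from h import *
o=bot.observe();print(o['time'],o['tool_pos'],o['tool_rot'],o['contact_force'],o['opening'])
s=bot.camera('scene')
cv2.imwrite('pics/e.png',cv2.resize(s[140:210,250:350],None,fx=7,fy=7,interpolation=2)[:,:,::-1])
E
```

```text
5.925 [ 556.53041424 -277.89797723   37.94296214] [ 2.19737801e-04 -6.85109330e-05  9.99999968e-01 -1.08331433e-04] [-0.0458711   0.06637547 -0.18397732] 0.10450959450924144
```

View pics/e.png

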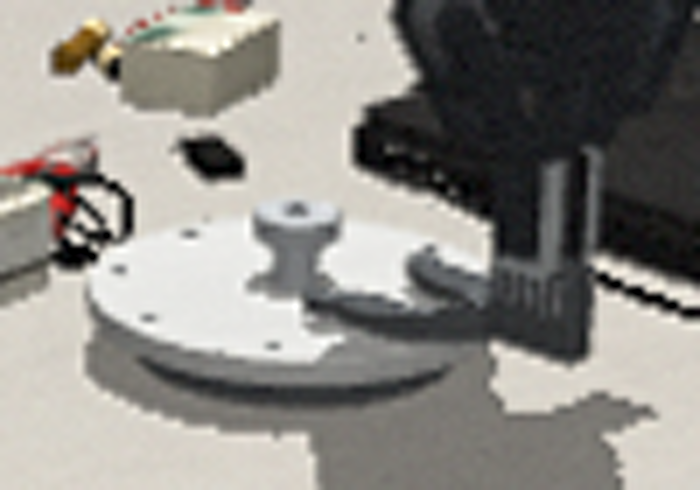

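Call:
apply_moves --offset '[[-0.3,0.15,0],[-1,0.15,0],[-1.8,0.15,0],[-2.6,0.15,0],[-3.2,0.15,0]]' --angular '[[0,0,0],[0,0,0],[0,0,0],[0,0,0],[0,0,0]]'

```text
time: 6.6
tool_pos: [589.1, -276.0, 37.7]
tool_rot: [0.0, -0.0, 1.0, 0.0]
contact_force: [-0.6, -0.2, -0.4]
opening: 0.107
gripper_force: 58.8
```

Call:
apply_moves --offset '[[-0.5,0,0],[-1,0,0],[-1.5,0,0],[-1.5,0,0],[-1.5,0,0]]' --angular '[[0,0,0],[0,0,0],[0,0,0],[0,0,0],[0,0,0]]'

```text
time: 7.22
tool_pos: [603.0, -276.2, 37.7]
tool_rot: [-0.0, -0.0, 1.0, 0.0]
contact_force: [-0.4, -0.9, -0.3]
opening: 0.104
gripper_force: 58.8
```

Call:
apply_moves --offset '[[-0.4,0,0],[-0.8,0,0],[-1.0,0,0],[-1.1,0,0],[-1.1,0,0]]' --angular '[[0,0,0],[0,0,0],[0,0,0],[0,0,0],[0,0,0]]'

```text
time: 7.85
tool_pos: [614.3, -276.1, 37.7]
tool_rot: [-0.0, -0.0, 1.0, 0.0]
contact_force: [-0.8, -0.1, -1.1]
opening: 0.106
gripper_force: 58.8
```

Call:
apply_moves --offset '[[-0.05,0,0],[-0.1,0,0],[-0.15,0,0],[-0.15,0,0]]' --angular '[[0,0,0],[0,0,0],[0,0,0],[0,0,0]]'

```text
time: 8.35
tool_pos: [615.8, -276.1, 37.8]
tool_rot: [0.0, -0.0, 1.0, 0.0]
contact_force: [1.0, 0.6, -1.5]
opening: 0.11
gripper_force: 58.8
```

Call:
apply_moves --offset '[[-0.05,0,0],[-0.1,0,0],[-0.15,0,0],[-0.15,0,0]]' --angular '[[0,0,0],[0,0,0],[0,0,0],[0,0,0]]'

```text
time: 8.85
tool_pos: [617.2, -276.1, 37.7]
tool_rot: [-0.0, -0.0, 1.0, 0.0]
contact_force: [-0.2, 0.1, -0.8]
opening: 0.108
gripper_force: 58.8
```

Not touching yet; feel a bit further.

Call:
apply_moves --offset '[[-0.05,0,0],[-0.1,0,0],[-0.1,0,0]]' --angular '[[0,0,0],[0,0,0],[0,0,0]]'

```text
time: 9.22
tool_pos: [617.4, -276.2, 37.6]
tool_rot: [-0.001, -0.0, 1.0, 0.0]
contact_force: [-3.1, 0.9, 0.8]
opening: 0.109
gripper_force: 59.0
```

```bash
python3 - <<'E'
from h import *
o=bot.observe();print(o['time'],o['tool_pos'],o['tool_rot'],o['contact_force'],o['opening'])
s=bot.camera('scene');t=bot.camera('top')
cv2.imwrite('pics/f.png',np.hstack([cv2.resize(x,(400,400),interpolation=2) for x in(s[150:200,265:315],t[140:200,300:360])])[:,:,::-1])
E
```

```text
9.225 [ 617.40778889 -276.16061913   37.6482505 ] [-8.03340151e-04 -1.29271359e-05  9.99999648e-01  2.42754424e-04] [-3.13465454  0.8551281   0.77419458] 0.10904693754892826
```

View pics/f.png

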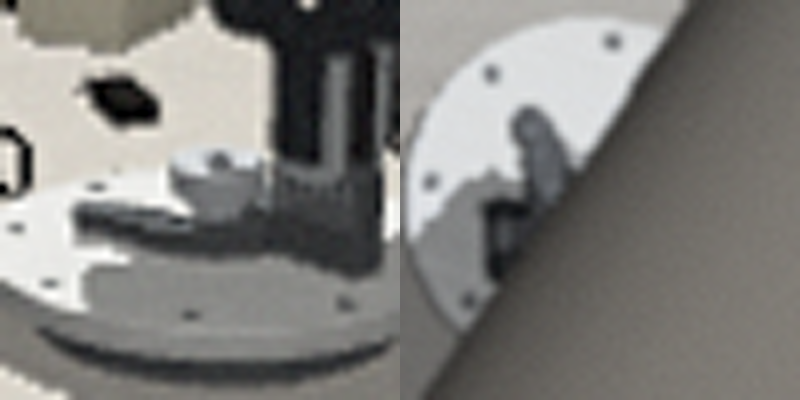

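Call:
apply_moves --offset '[[0.35,0,0],[0.35,0,0.2],[0.35,0,0.4],[0.35,0,0.4]]' --angular '[[0,0,0],[0,0,0],[0,0,0],[0,0,0]]'

```text
time: 9.82
tool_pos: [615.0, -275.9, 33.5]
tool_rot: [0.0, -0.0, 1.0, 0.0]
contact_force: [0.1, -0.5, -0.5]
opening: 0.11
gripper_force: 58.8
```

Call:
apply_moves --offset '[[0,0,0.05],[0,0,0.1],[0,0,0.1]]' --angular '[[0,0,0],[0,0,0],[0,0,0]]'

```text
time: 10.2
tool_pos: [615.0, -276.1, 33.2]
tool_rot: [0.0, -0.0, 1.0, 0.0]
contact_force: [-0.1, 0.7, 2.1]
opening: 0.104
gripper_force: 59.2
```

Call:
apply_moves --offset '[[0,0,0],[0,0,0],[0,0,0],[0,0,0],[0,0,0]]' --angular '[[0,0,0],[0,0,0],[0,0,0],[0,0,0],[0,0,0]]' --gripper 60

```text
time: 10.82
tool_pos: [614.8, -276.1, 32.7]
tool_rot: [0.0, -0.0, 1.0, 0.0]
contact_force: [-0.3, -0.3, 0.7]
opening: 0.767
gripper_force: 0.0
```

Call:
apply_moves --offset '[[0,0,-1],[0,0,-3],[0,0,-6],[0,0,-10],[0,0,-15]]' --angular '[[0,0,0],[0,0,0],[0,0,0],[0,0,0],[0,0,0]]'

```text
time: 11.45
tool_pos: [614.4, -276.1, 185.1]
tool_rot: [0.0, 0.0, 1.0, 0.0]
contact_force: [0.8, -0.7, 0.3]
opening: 0.764
gripper_force: 0.0
```

Call:
apply_moves --offset '[[5,5,0],[9,10,0],[13,15,0],[14,20,0],[14,25,0]]' --angular '[[0,0,0],[0,0,0],[0,0,0],[0,0,0],[0,0,0]]'

```text
time: 12.08
tool_pos: [473.7, -24.6, 184.5]
tool_rot: [0.001, 0.0, 1.0, 0.001]
contact_force: [1.7, -0.5, 1.1]
opening: 0.762
gripper_force: 0.0
```

```bash
python3 - <<'E'
from h import *
o=bot.observe();print(o['time'],o['tool_pos'],o['contact_force'],o['opening'])
s=bot.camera('scene');t=bot.camera('top')
cv2.imwrite('pics/g.png',np.hstack([cv2.resize(x,(400,400),interpolation=2) for x in(s[150:200,265:315],t[140:200,300:360])])[:,:,::-1])
E
```

```text
12.075 [473.71516418 -24.62264906 184.50084142] [ 1.66065522 -0.54087483  1.05881479] 0.762151912101632
```

View pics/g.png

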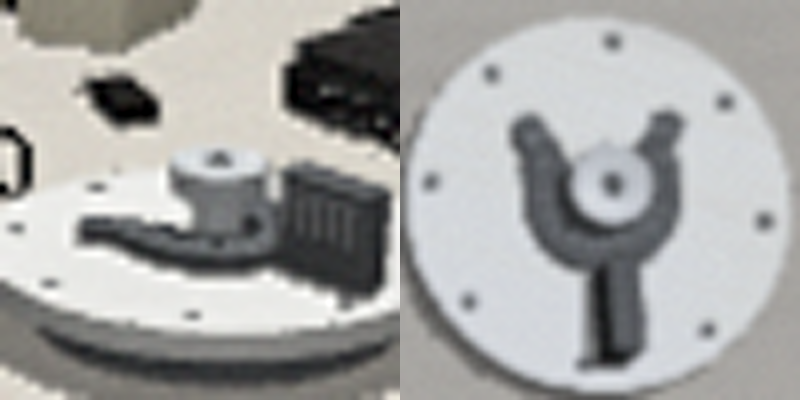

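```bash
python3 - <<'E'
from h import *
P=lambda x,y:(300+(x-400)/6.667-.42,140+y/6.667-.42)
for p,z in(((527,115),32),((668,109),32),((522,200),32),((682,200),32),((587,272),32),((612,184),52)):print(ray('top',P(*p),z).round(1))
E
```

```text
[ 688.4 -251.6   32. ]
[ 689.1 -302.3   32. ]
[ 657.1 -248.    32. ]
[ 655.4 -305.    32. ]
[ 630.2 -269.5   32. ]
[ 657.  -276.1   52. ]
```

```bash
python3 -c "
from workcell import bot
print(bot.job_done())"
```

```text
the job is handed in; nothing more can be done
None
```

The large clip is home in the spindle groove, about 1 mm off the axis by the last top view; it lies flat on the platter, released, and the job was handed in at about 12 s.

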